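# Tip the parts bin into the catch tray

## Robot

A 7-joint arm with a two-finger parallel gripper is mounted at the origin on the work surface. World frame = base frame: x ahead of the robot, y to its left, z up, the work surface at z = 0. Lengths are in m, angles in rad, forces in N, time in s.
With the tool pointing down it reaches from about 0.4 to 0.85 m from the base axis. Payload 10.4 kg.
Tool frame: the origin (TCP) lies on the centre line of the jaws, within the pads' length; the fingertips stand 22 mm ahead of it and the grasp point (between the pads) lies 3 mm ahead of it; z points along the fingers, y is the line along which they close (so a half turn about z gives the same grasp; the last joint's range is limited). The gripper opens to 87 mm and grips with 3 to 60 N. Pads are 19 mm wide; open, the fingers measure 117 mm over their backs; the gripper's body (75 mm by 190 mm) begins 51 mm behind the grasp point.
Start: joints at [-1.324, 0.332, -0.065, 1.46, 0.022, 1.35, -0.088], TCP at [0.167, 0.602, 0.245] pointing down, gripper open.
Joint ranges: [-2.6, 2.6], [-0.5, 2.12], [-1.47, 1.34], [0.16, 2.42], [-1.27, 4.41], [0.06, 2.06], [-2.6, 2.6]. Speed limits (rad/s): [2.22, 2.22, 2.79, 2.79, 3.14, 3.14, 3.14].

## Interface

Orientations are given as a unit quaternion [x, y, z, w].
In Python, from bench import r gives the robot as it stands.
- The arm moves only by the shell command python3 jog.py [FORCE], which reads ROWS from standard input. ROWS is a JSON list of rows, 1 to 12 of them, each written [[dx, dy, dz], turn, opening]: dx, dy, dz in fractions of the full range, 1 being 0.8 m, then a turn about the tool's z in normalised numbers (1 is pi/2 rad), then the finger opening in m; each row is the pose to reach, as a shift and turn from the pose commanded when the command began, along the tool's axes at that moment; what a row does not reach only later rows make up. A row lasts 1/10 s, in which the tool goes at most 0.05 m and 0.15 rad, less where a joint would pass 70% of its speed; a pose out of reach is approached as far as the arm can. The fingers move at their own pace and stop on an object; FORCE is the grip in N (left out, the last holds). Time passes only in rows, so rows that do not move let the fingers close. It prints the time, the measured TCP pose, the force, the opening and the grip force at its end. A shift or turn number past 1, either way, is cut back to 1. Input that does not fit is refused with a message, and nothing moves.
- r.read_state(): the state, without advancing time (a new reading comes with each control period).
- r.camera(name): name is "scene" or "top" or "wrist"; returns a dict with "img" (480x640x3 uint8, red, green, blue), "fx", "fy", "cx", "cy" (pixels), "pose" (4x4, takes a point from camera to world coordinates). Camera axes: x right, y down, z forward; pixel columns grow to the right and rows downward; lengths in m; the calibration is good to about 2 mm. A picture is of the moment at which its call begins. There is no depth.
- r.close_job(): hands the job in; it is judged then, once.
The state is a dict: "time": time; "joint_positions": joint angles; "joint_vel": joint speeds; "joint_torque": joint torques, N m; "ee_pos": TCP position; "eef_rot": TCP orientation; "ft_force": force on the tool from outside, world axes, zero at the start; "torque": the same for the moment, N m; "width": finger opening in m; "grip_force": force on a finger pad.
Only numpy, scipy, OpenCV 4.12 (cv2) and the standard library are available. Lean on these libraries where they do the work, as an engineer would, in place of code of your own. Each camera call takes 0.05 s, during which the arm holds its last target. There are 200 camera calls.

## Task

Slide the green catch tray by its handle under the yellow bar and along its channel, gently and without forcing it, past the springy bump and fully home against the red end stop. Then pull the lever to tip the bin until all four brass bars have dropped into the tray (do not pick the bars by hand), and bring the lever back under control - do not let it fly back - until the bin is level again. Leave the tray home and the bottle, socket plate and screwdriver where they are.

Things in the scene. Friction and masses are not known exactly. Their poses are not given: they have to be found in the camera images.
- stand: Fixed stand on the table: two blue cheek plates (72 to 80 mm to either side in y, x -22 to 58, z 75 to 175 mm) carry a pivoting steel bin. Origin on the table under the pivot; z up, y along the pivot axis; the bin pours to -x. A tray channel runs along y under the bin's front; the tray enters at the +y end, moving to -y, and has 2 mm play on each side.
- stop_pad (a joint): Black spring pad on the red end stop at the channel's -y end, m: 0 = free (6 mm proud), 0.006 = pressed flush by the tray's nose (0.8 N), the tray then bearing on the solid red block: fully home. The stop is clamped at a different place each time, not measured for you: the tray's nose is home somewhere from y -92 to -76 mm of the stand. Readings are noisy; feel for the solid stop.
- channel (a point): Point on the table on the channel's centre line, at x -65, y 0 mm of the stand; axes as the stand's, the channel runs along y. Its aluminium rails are 22 mm high, inner faces 67 mm to either side in x. At the entry (y 105 to 138 mm of the stand) they flare out like a funnel by about 12 mm each.
- plunger_nose (a point): Black round nose (radius 8 mm) of a spring plunger in the -x rail, 31 mm up, at y -45 mm of the stand, standing 4 mm into the channel. The tray's nose meets it 30 to 55 mm before home: a springy bump of a few newtons (up to 12), not the stop. Push on past it; afterwards it holds the tray lightly.
- bar_mid (a point): Middle of the underside of the yellow fixed bar over the channel's entry, at x -65, y 90 mm of the stand, 48 mm above the table (tray 42 mm high). The bar is 12 mm wide in y, its top 62 mm up, its posts outside the rails. Axes as the stand's.
- pivot (a point): Centre of the cradle's pivot axis, 155 mm above the table. Axes as the stand's; the pivot axis is its y.
- cradle (a joint): Tilt of bin, cradle and lever together, rad: 0 = level (rests there by a spring and its weight), 1.85 = fully tipped, lip down, lever over on the stand's -x side. About 5 to 12 N at the grip moves it; let go, it swings back by itself. The bars slide out between about 1.2 and 1.7 and drop within a second.
- lever_grip (a point): Point on the lever's black round grip (14 mm thick, parallel to the stand's y, 120 mm from the pivot axis, y -130 mm of the stand). Bare from 36 mm on its +y side (red lever arm there) to its end 42 mm on the -y side. Level: 94 mm to +x of and 75 mm above the pivot; tipping takes it over the top to the mirror place at 1.8 rad. It can turn within a pinch from above.
- lip (a point): Middle of the bin's pouring lip, 55 mm to -x of and 20 mm above the pivot when level. The bin is steel, about 116 mm wide and 155 mm long, floor 45 mm below the pivot.
- tray: Loose green open tray, 130 mm (x) by 192 mm (y) by 42 mm high, walls and floor 4 mm, 0.35 kg. Origin at the middle of its underside; z up; y points to the end with the black handle. It stands on the table and can be dragged along it. Home: nose on the end stop, origin 65 mm to -x of the stand's origin, y axes parallel.
- tray_handle (a point): Grip point on the tray's black upright handle plate: 14 mm thick along the tray's x, 46 mm long along y, from 22 to 82 mm above the table; this point 60 mm above the table and 124 mm to +y of the tray's origin. Axes as the tray's.
- tray_nose (a point): Middle of the outer face of the tray's leading wall (away from the handle), 96 mm to -y of its origin, 20 mm up.
- socket_plate: Bystander: white double socket plate lying flat, 90 x 150 x 18 mm. Origin at the middle of its underside.
- green_bottle: Bystander: closed green bottle standing, 64 mm across, 190 mm high. Origin at the middle of its base.
- screwdriver: Bystander: orange-handled screwdriver, 190 mm long, lying along its x.
- bar1: One of four loose brass terminal bars, 55 x 18 x 14 mm, 60 g, lying on the floor of the bin at the start. Origin at the middle of its underside.
- bar2: One of four loose brass terminal bars, 55 x 18 x 14 mm, 60 g, lying on the floor of the bin at the start. Origin at the middle of its underside.
- bar3: One of four loose brass terminal bars, 55 x 18 x 14 mm, 60 g, lying on the floor of the bin at the start. Origin at the middle of its underside.
- bar4: One of four loose brass terminal bars, 55 x 18 x 14 mm, 60 g, lying on the floor of the bin at the start. Origin at the middle of its underside.

How it is judged:
By the outcome, as a careful person would: the job done as asked, in the order asked, and still so for the second after the job is handed in, with the robot touching nothing.
It also fails if it takes over 72 s, if anything falls off the work surface, if the arm or the gripper's body presses on something with over 40 N, if the wrist force passes 120 N, or if a joint passes its speed limit or range.

## Working session

There is one attempt and no reset: what is moved stays moved. The work goes in short steps, Python scripts to look and compute and a shell command to move; the robot and the scene stay as the last step left them, time stands still between calls to the robot, and variables do not carry over. Pictures are saved under pics/ and viewed, at most 10 in all, crops included, and the job is handed in when it is done.

```bash
ls; mkdir -p pics
python3 - <<'E'
from bench import r
import cv2,numpy as np
s=r.read_state(); print({k:np.round(v,3) for k,v in s.items()})
ims=[]
for n in ["scene","top"]:
    c=r.camera(n); cv2.imwrite(f"pics/{n}0.png",c["img"][:,:,::-1]); print(n,c["fx"],c["cx"],c["cy"],np.round(c["pose"],3).tolist())
    np.save(f"pics/{n}0.npy",c,allow_pickle=True)
E
```

```text
bench.py
jog.py
pics
{'time': np.float64(0.0), 'joint_positions': array([-1.324,  0.333, -0.065,  1.461,  0.022,  1.35 , -0.088]), 'joint_vel': array([ 0.002, -0.001,  0.001, -0.002, -0.   ,  0.001,  0.001]), 'joint_torque': array([ 0.0000e+00, -6.2326e+01,  2.4000e-02, -3.8990e+01, -6.1000e-02,
        4.0000e-02,  0.0000e+00]), 'ee_pos': array([0.166, 0.602, 0.244]), 'eef_rot': array([ 0.134,  0.991, -0.001, -0.   ]), 'ft_force': array([ 0.091, -0.192,  0.779]), 'torque': array([-0.048, -0.014,  0.   ]), 'grip_force': np.float64(0.0), 'width': np.float64(0.087)}
scene 597.1892701889734 314.3443476887997 243.87967552184745 [[0.683, 0.403, -0.609, 1.379], [0.73, -0.393, 0.559, -0.735], [-0.015, -0.826, -0.563, 0.886], [0.0, 0.0, 0.0, 1.0]]
top 471.85056967055743 317.9373085148081 237.99855169128344 [[0.026, -0.993, 0.118, 0.481], [-1.0, -0.025, 0.005, -0.018], [-0.002, -0.118, -0.993, 1.144], [0.0, 0.0, 0.0, 1.0]]
```

View pics/scene0.png

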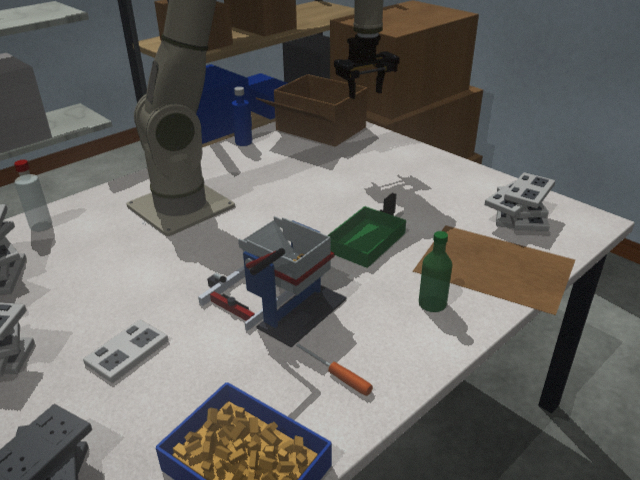

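View pics/top0.png

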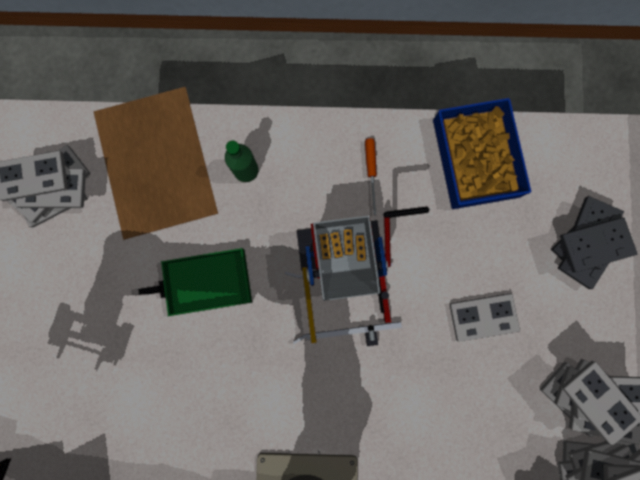

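The scene view shows the stand at about (285,285), the tray at (370,235) with its handle at (390,203), and the bottle at (435,275). The top view shows the tray at (205,283), its handle at (150,291), the yellow bar from (305,268) to (312,342), the red stop at (386,300) and the lever grip from (387,213) to (428,210).

```bash
cat > h.py <<'E'
import cv2,numpy as np
from bench import r
def ray(c,uv):
    d=np.array([(uv[0]-c["cx"])/c["fx"],(uv[1]-c["cy"])/c["fy"],1.]); P=np.asarray(c["pose"])
    return P[:3,3],P[:3,:3]@d
def onz(c,uv,z):
    o,d=ray(c,uv); return o+d*(z-o[2])/d[2]
def proj(c,p):
    P=np.asarray(c["pose"]); q=P[:3,:3].T@(np.asarray(p)-P[:3,3]); return np.array([c["fx"]*q[0]/q[2]+c["cx"],c["fy"]*q[1]/q[2]+c["cy"]])
def tri(obs):
    A=np.zeros((3,3));b=np.zeros(3)
    for c,uv in obs:
        o,d=ray(c,uv);d=d/np.linalg.norm(d);M=np.eye(3)-np.outer(d,d);A+=M;b+=M@o
    return np.linalg.solve(A,b)
def mask(img,lo,hi):
    h=cv2.cvtColor(img,cv2.COLOR_RGB2HSV); return cv2.inRange(h,np.array(lo),np.array(hi))
def blobs(m,mn=30):
    cs,_=cv2.findContours(m,cv2.RETR_EXTERNAL,cv2.CHAIN_APPROX_NONE)
    return [k for k in sorted(cs,key=cv2.contourArea,reverse=True) if cv2.contourArea(k)>mn]
E
python3 - <<'E'
from h import *
np.set_printoptions(precision=3,suppress=True)
c=np.load("pics/top0.npy",allow_pickle=True).item()
im=c["img"]
for nm,lo,hi,z in [("green",(45,80,20),(75,255,255),.042),("yellow",(18,120,60),(32,255,255),.062),("red",(0,150,60),(6,255,255),.02),("blue",(100,120,40),(125,255,255),.175)]:
    for k in blobs(mask(im,lo,hi))[:5]:
        b=cv2.boxPoints(cv2.minAreaRect(k)); print(nm,cv2.contourArea(k),b.round(1).tolist()); print([onz(c,p,z)[:2].round(3).tolist() for p in b])
w=r.camera("wrist"); print(np.round(w["pose"],3).tolist(),w["fx"])
a=cv2.resize(im[190:360,120:440],None,fx=2.5,fy=2.5,interpolation=cv2.INTER_CUBIC)
b=cv2.resize(w["img"],(240,180)); a[:0]; 
cv2.imwrite("pics/crop1.png",np.vstack([a,np.pad(b,((0,0),(0,a.shape[1]-240),(0,0)))])[:600,:,::-1])
E
```

```text
green 4481.5 [[158.6999969482422, 261.3999938964844], [242.89999389648438, 247.39999389648438], [251.89999389648438, 301.70001220703125], [167.8000030517578, 315.70001220703125]]
[[0.547, 0.359], [0.585, 0.164], [0.459, 0.137], [0.422, 0.33]]
green 843.0 [[216.89999389648438, 150.10000610351562], [238.10000610351562, 134.60000610351562], [263.79998779296875, 169.89999389648438], [242.5, 185.3000030517578]]
[[0.818, 0.237], [0.858, 0.187], [0.772, 0.122], [0.733, 0.171]]
yellow 4544.0 [[443.20001220703125, 118.30000305175781], [501.70001220703125, 105.80000305175781], [519.5, 188.60000610351562], [461.0, 201.1999969482422]]
[[0.904, -0.303], [0.938, -0.442], [0.737, -0.48], [0.704, -0.343]]
yellow 171.5 [[329.79998779296875, 232.8000030517578], [337.70001220703125, 231.3000030517578], [342.5, 255.6999969482422], [334.70001220703125, 257.29998779296875]]
[[0.622, -0.039], [0.626, -0.057], [0.57, -0.07], [0.566, -0.052]]
yellow 171.0 [[343.0, 229.1999969482422], [350.8999938964844, 228.60000610351562], [352.70001220703125, 253.8000030517578], [344.79998779296875, 254.39999389648438]]
[[
[... 1224 characters left out ...]
.6999969482422], [452.3999938964844, 210.3000030517578]]
[[0.876, -0.248], [0.917, -0.416], [0.7, -0.455], [0.661, -0.291]]
blue 134.5 [[304.3999938964844, 246.10000610351562], [309.8999938964844, 245.3000030517578], [315.3999938964844, 283.5], [309.8999938964844, 284.29998779296875]]
[[0.578, 0.015], [0.58, 0.004], [0.502, -0.01], [0.5, 0.001]]
blue 116.0 [[376.8999938964844, 237.1999969482422], [381.5, 236.5], [386.79998779296875, 273.70001220703125], [382.20001220703125, 274.3999938964844]]
[[0.601, -0.134], [0.602, -0.144], [0.526, -0.156], [0.524, -0.146]]
[[0.268, 0.92, 0.288, 0.087], [0.963, -0.255, -0.082, 0.626], [-0.002, 0.299, -0.954, 0.384], [0.0, 0.0, 0.0, 1.0]] 383.897316391844
```

View pics/crop1.png

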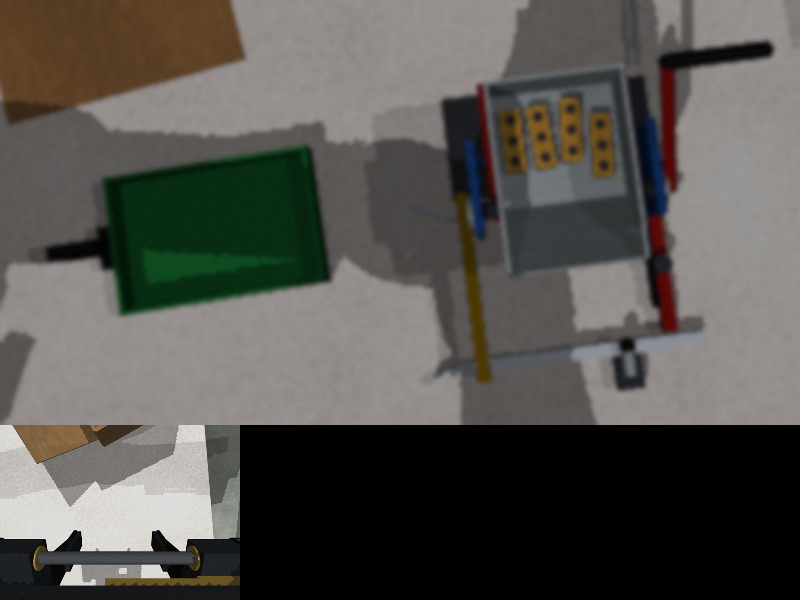

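The enlarged view shows the tray with its handle at the left (50–110,250). The bar runs from (462,200) to (485,380) and the -x rail along y≈345. The plunger is at (627,350), the red stop at (665,300) and the lever grip at (665–770,55).

Stand ≈ (0.534,-0.074) with yaw 0.155. Tray ≈ (0.503,0.247) with yaw 0.2. Next I move above the handle with the camera on its +y side.

Units first: shifts go in shares of 0.8 m and turns go in shares of pi/2 rad. So -0.36 m / 0.8 = -0.45, -0.136 m / 0.8 = -0.17, 1.1 rad / 1.5708 = 0.7003.

```bash
echo '[[[-0.45, -0.17, 0], 0.7003, 0.06], [[-0.45, -0.17, 0], 0.7003, 0.06], [[-0.45, -0.17, 0], 0.7003, 0.06], [[-0.45, -0.17, 0], 0.7003, 0.06], [[-0.45, -0.17, 0], 0.7003, 0.06], [[-0.45, -0.17, 0], 0.7003, 0.06], [[-0.45, -0.17, 0], 0.7003, 0.06], [[-0.45, -0.17, 0], 0.7003, 0.06], [[-0.45, -0.17, 0], 0.7003, 0.06], [[-0.45, -0.17, 0], 0.7003, 0.06], [[-0.45, -0.17, 0], 0.7003, 0.06], [[-0.45, -0.17, 0], 0.7003, 0.06]]' | python3 jog.py
python3 - <<'E'
from h import *
for i in range(1):
    c=r.camera("wrist"); np.save("pics/w1.npy",c,allow_pickle=True); cv2.imwrite("pics/w1.png",c["img"][:,:,::-1])
E
```

```text
time: 1.35
ee_pos: [0.476, 0.3767, 0.2445]
eef_rot: [0.631, 0.775, -0.0, -0.0]
ft_force: [-0.6, -0.5, -0.4]
width: 0.06
grip_force: 0.0
```

View pics/w1.png

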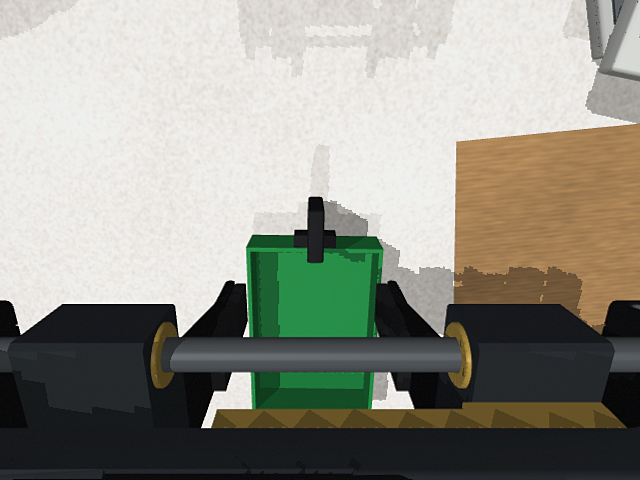

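The wrist view shows the handle's top face from (315,197) to (316,262), centred between the fingers. The tray's rear rim runs from (247,240) to (382,240). Next I measure the handle in two views.

Run:
```python
from h import *
np.set_printoptions(precision=4,suppress=True)
t=np.load("pics/top0.npy",allow_pickle=True).item();w=np.load("pics/w1.npy",allow_pickle=True).item()
print(w["pose"][:3,3])
g=cv2.cvtColor(w["img"],cv2.COLOR_RGB2GRAY)
for v in range(190,275,6):
    row=np.where(g[v,285:345]<50)[0]+285; print(v,(row.min(),row.max()) if len(row) else None,end=' ')
m=(g<50).astype(np.uint8)*255; m[:,:300]=0;m[:,331:]=0;m[:190]=0;m[275:]=0
# top view dark handle
gt=cv2.cvtColor(t["img"],cv2.COLOR_RGB2GRAY); mt=np.zeros_like(gt); mt[280:305,125:165]=(gt[280:305,125:165]<35)*255
print()
for k in blobs(mt,10): print("top handle",cv2.minAreaRect(k),cv2.boundingRect(k)); 
for n,uv in [("far",(315,197)),("near",(316,262))]: print(n,onz(w,uv,.082))
for z in (.082,): print("top ends",onz(t,(134,292.5),z),onz(t,(162,289),z))
print("tri far end",tri([(w,(315,197)),(t,(134,292.5))]))
gm=mask(w["img"],(45,80,20),(75,255,255)); k=blobs(gm)[0][:,0]
for v in (245,260,290,320,390):
    x=np.where(gm[v])[0]; print(v,x.min(),x.max(),onz(w,(x.min(),v),.042),onz(w,(x.max()+1,v),.042))
```

```text
[0.4591 0.4592 0.385 ]
190 None 196 None 202 (np.int64(309), np.int64(322)) 208 (np.int64(309), np.int64(323)) 214 (np.int64(308), np.int64(323)) 220 (np.int64(308), np.int64(323)) 226 (np.int64(308), np.int64(323)) 232 (np.int64(295), np.int64(334)) 238 (np.int64(293), np.int64(344)) 244 (np.int64(293), np.int64(344)) 250 (np.int64(307), np.int64(323)) 256 (np.int64(307), np.int64(322)) 262 (np.int64(310), np.int64(322)) 268 None 274 None 
top handle ((151.5, 288.0), (16.0, 25.0), 90.0) (139, 280, 26, 17)
far [0.4746 0.3999 0.082 ]
near [0.4868 0.3455 0.082 ]
top ends [0.4737 0.3961 0.082 ] [0.4831 0.334  0.082 ]
tri far end [0.4743 0.3986 0.0758]
245 248 380 [0.4242 0.3344 0.042 ] [0.547  0.3596 0.042 ]
260 247 382 [0.4256 0.3193 0.042 ] [0.5527 0.3454 0.042 ]
290 248 375 [0.4313 0.2884 0.042 ] [0.554  0.3136 0.042 ]
320 249 374 [0.4373 0.256  0.042 ] [0.5613 0.2815 0.042 ]
390 252 372 [0.4534 0.1733 0.042 ] [0.5803 0.1994 0.042 ]
```

Scaled: -0.21 m / 0.8 = -0.2625, -0.06 m / 0.8 = -0.075, 0.05 rad / 1.5708 = 0.0318.

```bash
echo '[[[-0.2625, -0.075, 0], 0.0318, 0.06], [[-0.2625, -0.075, 0], 0.0318, 0.06], [[-0.2625, -0.075, 0], 0.0318, 0.06], [[-0.2625, -0.075, 0], 0.0318, 0.06], [[-0.2625, -0.075, 0], 0.0318, 0.06], [[-0.2625, -0.075, 0], 0.0318, 0.06], [[-0.2625, -0.075, 0], 0.0318, 0.06]]' | python3 jog.py
python3 - <<'E'
from h import *
c=r.camera("wrist"); np.save("pics/w2.npy",c,allow_pickle=True); cv2.imwrite("pics/w2.png",c["img"][:,:,::-1])
E
```

```text
time: 2.1
ee_pos: [0.4603, 0.1589, 0.2448]
eef_rot: [0.651, 0.759, 0.001, -0.0]
ft_force: [-0.3, 0.5, -0.2]
width: 0.06
grip_force: 0.0
```

View pics/w2.png

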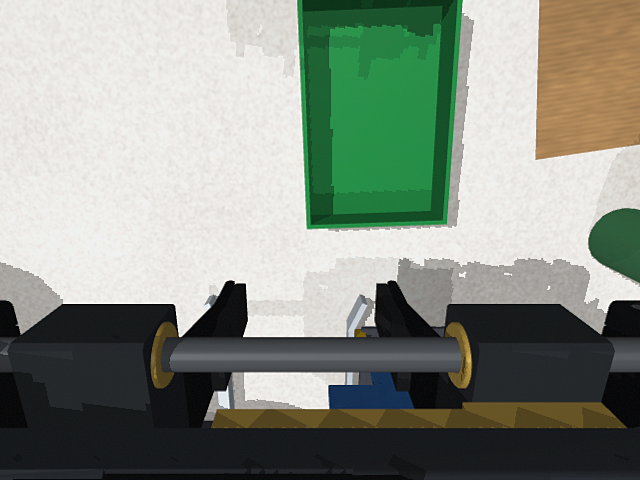

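The tray's nose edge runs from (308,228) to (446,222). The rail flares start at (213,297) and (357,300), with straight rail parts near (230,395) and (348,370). The yellow bar is mostly hidden. I measure the rails' inner edges.

Run:
```python
from h import *
np.set_printoptions(precision=4,suppress=True)
w=np.load("pics/w2.npy",allow_pickle=True).item(); t=np.load("pics/top0.npy",allow_pickle=True).item()
im=cv2.cvtColor(w["img"],cv2.COLOR_RGB2LAB).astype(int)
h=cv2.cvtColor(w["img"],cv2.COLOR_RGB2HSV)
for v in (300,305,330,376,382,395,402):
    for a,b in ((204,262),(335,372)):
        print(v,a,' '.join(f"{int(l)}" for l in im[v,a:b,0]))
th=0.155; o=np.array([.534,-.074]); R=np.array([[np.cos(th),-np.sin(th)],[np.sin(th),np.cos(th)]])
def S(p): return R.T@(p[:2]-o)
# top-view rail edge rows
gt=cv2.cvtColor(t["img"],cv2.COLOR_RGB2GRAY)
for u in (320,335,350,360): print(u,gt[318:348,u])
print("tray nose",onz(w,(308,228),.042),onz(w,(446.5,222),.042))
```

```text
300 204 237 244 232 153 140 148 136 108 105 109 112 114 36 1 2 9 8 8 7 7 8 7 7 7 14 14 12 12 10 10 12 15 11 12 9 12 9 11 12 11 9 2 52 255 247 223 218 221 226 228 226 221 237 240 240 239 235 235
300 335 227 227 227 227 228 230 229 228 228 227 225 225 226 225 226 228 230 231 231 233 239 181 149 149 150 154 138 113 108 108 102 152 156 154 148 141 129
305 204 204 237 239 238 240 252 156 103 62 9 2 7 8 7 7 7 6 8 7 7 5 9 12 12 12 12 12 12 12 15 14 11 10 10 11 12 11 10 11 10 12 8 0 239 234 230 227 220 216 216 215 215 221 224 223 224 225 225
305 335 222 225 228 227 226 224 223 228 227 223 219 223 225 226 230 230 227 231 218 155 146 150 151 150 147 143 196 214 214 216 220 224 177 152 150 152 151
330 204 8 6 7 6 6 9 7 6 8 5 9 12 14 11 12 11 12 12 12 10 12 8 11 11 12 9 12 10 11 12 12 14 12 11 9 11 10 12 12 1 52 255 251 242 239 239 239 239 240 238 237 238 239 239 240 239 238 238
330 335 217 214 220 222 220 221 225 227 226 227 233 196 137 196 215 214 212 214 223 131 74 75 80 79 82 89 58 73 73 72 74 73 73 72 72 71 74
376 204 7 6 7 5 9 7 6 20 21 19 18 19 19 18 18 27 29 27 31 31 28 11 12 12 9 9 34 9
[... 1100 characters left out ...]
8 176 175 171 176 178 180 180 176 175 173 171 165 165 168 172 173 172 172 172
402 335 48 49 49 50 51 50 50 51 51 51 49 51 51 51 51 49 49 50 50 49 49 50 48 49 50 49 50 49 50 50 50 52 50 51 51 50 50
320 [89 89 90 89 88 88 88 89 90 89 89 90 85 74 70 79 87 88 87 88 89 87 88 85
 85 84 86 86 88 86]
335 [89 90 89 88 88 88 88 87 87 87 85 76 68 77 86 88 89 89 88 90 90 90 89 88
 89 88 89 88 87 87]
350 [138 132 125 119 105  91  89  88  86  82  89 115 136 141 141 131 110  93
  87  87  88  87  87  87  87  86  85  84  85  85]
360 [145 143 137 116  94  85  77  70  74 102 131 142 144 141 139 134 129 129
 131 132 132 133 135 134 133 135 139 144 145 145]
tray nose [0.4599 0.1444 0.042 ] [0.5858 0.1694 0.042 ]
```

Run:
```python
from h import *
np.set_printoptions(precision=4,suppress=True)
w=np.load("pics/w2.npy",allow_pickle=True).item(); t=np.load("pics/top0.npy",allow_pickle=True).item()
th=0.155; o=np.array([.534,-.074]); 
def S(p,th=th): 
    c,s=np.cos(th),np.sin(th); return np.array([[c,s],[-s,c]])@(p[:2]-o)
for uv in [(348,330),(347,376),(346.9,382),(228.3,395),(229.2,402)]: p=onz(w,uv,.022); print(uv,p,S(p))
print("top -x rail inner edge (dark line above)")
for uv in [(320,332),(335,330),(350,328.5),(360,326.5)]: p=onz(t,uv,.022); print(uv,p,S(p))
for uv in [(307.6,295.8),(313.4,342.2)]: p=onz(t,uv,.062); print("bar",S(p))
for uv in [(386,210)]: pass
g=cv2.cvtColor(t["img"],cv2.COLOR_RGB2GRAY); m=np.zeros_like(g); m[200:222,380:436]=(g[200:222,380:436]<45)*255
for k in blobs(m,20): print("grip",cv2.minAreaRect(k),[S(onz(t,p,.23)) for p in cv2.boxPoints(cv2.minAreaRect(k))])
sc=np.load("pics/scene0.npy",allow_pickle=True).item()
# yellow bar in scene? bin/cheeks check: project expected points
e=np.array([np.cos(th),np.sin(th)]);f=np.array([-e[1],e[0]])
W=lambda x,y,z:np.r_[o+x*e+y*f,z]
for n,p in dict(cheekA=(58,-80,175),cheekB=(-22,-80,175),gripend=(94,-172,230),gripin=(94,-94,230)).items():
    q=W(*(np.array(p)/1000)); print(n,q,"scene",proj(sc,q),"top",proj(t,q))
```

```text
(348, 330) [0.5199 0.0326 0.022 ] [0.0025 0.1075]
(347, 376) [ 0.5293 -0.025   0.022 ] [0.0029 0.0491]
(346.9, 382) [ 0.5306 -0.0329  0.022 ] [0.003  0.0411]
(228.3, 395) [ 0.4002 -0.0705  0.022 ] [-0.1317  0.0242]
(229.2, 402) [ 0.4021 -0.0799  0.022 ] [-0.1313  0.0145]
top -x rail inner edge (dark line above)
(320, 332) [ 0.3928 -0.0223  0.022 ] [-0.1315  0.0728]
(335, 330) [ 0.3983 -0.0573  0.022 ] [-0.1315  0.0374]
(350, 328.5) [ 0.4026 -0.0923  0.022 ] [-0.1326  0.0022]
(360, 326.5) [ 0.4079 -0.1157  0.022 ] [-0.1311 -0.0217]
bar [-0.0444  0.09  ]
bar [-0.1489  0.0902]
grip ((405.1961975097656, 211.69552612304688), (9.953027725219727, 45.58959197998047), 76.32869720458984) [array([ 0.0983, -0.0792]), array([ 0.1083, -0.1687]), array([ 0.0887, -0.1703]), array([ 0.0787, -0.0809])]
cheekA [ 0.6037 -0.1441  0.175 ] scene [270.631  265.4222] top [381.5731 235.8454]
cheekB [ 0.5246 -0.1564  0.175 ] scene [241.8105 251.7563] top [387.2297 274.2779]
gripend [ 0.6534 -0.2294  0.23  ] scene [250.3801 272.0272] top [428.9742 208.3669]
gripin [ 0.6414 -0.1524  0.23  ] scene [278.2806 252.4203] top [389.6761 213.4367]
```

Rails, bar and cheeks agree: stand (0.534,-0.074), yaw 0.155, and inner faces 134 mm apart as stated. Next I go back and grasp the handle.

Scaled: 0.21 m / 0.8 = 0.2625, 0.053 m / 0.8 = 0.0663, -0.035 rad / 1.5708 = -0.0223.

```bash
echo '[[[0.2625, 0.0663, 0], -0.0223, 0.06], [[0.2625, 0.0663, 0], -0.0223, 0.06], [[0.2625, 0.0663, 0], -0.0223, 0.06], [[0.2625, 0.0663, 0], -0.0223, 0.06], [[0.2625, 0.0663, 0], -0.0223, 0.06], [[0.2625, 0.0663, 0.0375], -0.0223, 0.06], [[0.2625, 0.0663, 0.1], -0.0223, 0.06], [[0.2625, 0.0663, 0.1625], -0.0223, 0.06], [[0.2625, 0.0663, 0.2063], -0.0223, 0.06], [[0.2625, 0.0663, 0.2275], -0.0223, 0.06], [[0.2625, 0.0663, 0.2275], -0.0223, 0.06]]' | python3 jog.py 30
echo '[[[0, 0, 0], 0, 0], [[0, 0, 0], 0, 0], [[0, 0, 0], 0, 0], [[0, 0, 0], 0, 0], [[0, 0, 0], 0, 0]]' | python3 jog.py 30
```

```text
time: 3.25
ee_pos: [0.4786, 0.3738, 0.0589]
eef_rot: [0.637, 0.771, -0.003, -0.001]
ft_force: [-0.1, 0.2, -0.3]
width: 0.0598
grip_force: 0.0
time: 3.75
ee_pos: [0.4815, 0.3734, 0.0632]
eef_rot: [0.638, 0.77, 0.001, -0.0]
ft_force: [-0.0, -0.3, 0.5]
width: 0.0281
grip_force: 0.0
```

```bash
echo '[[[0, 0, 0], 0, 0], [[0, 0, 0], 0, 0], [[0, 0, 0], 0, 0], [[0, 0, 0], 0, 0]]' | python3 jog.py 30
python3 - <<'E'
from h import *
s=r.read_state(); p=s["ee_pos"]; q=s["eef_rot"]; a=2*np.arctan2(q[1],q[0]); print(p,a,s["ft_force"])
th=.155;e=np.array([np.cos(th),np.sin(th)]);f=np.array([-e[1],e[0]]);o=np.array([.534,-.074])
d=p[:2]-o; print("stand",d@e,d@f)
tx=np.array([np.cos(a),np.sin(a)]);ty=np.array([np.sin(a),-np.cos(a)])
for y in (.30,.26,.20,.14):
    g=o-.0645*e+y*f-p[:2]; print(y,g@tx,g@ty,"turn",a-np.pi/2-th)
E
```

```text
time: 4.15
ee_pos: [0.4812, 0.3733, 0.0627]
eef_rot: [0.638, 0.77, 0.0, -0.0]
ft_force: [-1.5, -0.5, 2.7]
width: 0.0137
grip_force: 30.0
[0.48124993 0.37326025 0.06270309] 1.7567779088358442 [-1.49453393 -0.51193902  2.70131462]
stand 0.01693040740858323 0.45004184275531683
0.3 -0.14744739977974872 -0.08603911974404442 turn 0.030981582040947614
0.26 -0.18742820414673136 -0.08727818478231308 turn 0.030981582040947614
0.2 -0.2473994106972054 -0.08913678233971607 turn 0.030981582040947614
0.14 -0.3073706172476794 -0.09099537989711906 turn 0.030981582040947614
```

Scaled: -0.083 m / 0.8 = -0.1038, -0.05 m / 0.8 = -0.0625, 0.03 rad / 1.5708 = 0.0191.

```bash
echo '[[[-0.0063, -0.0125, 0], 0.0191, 0], [[-0.0125, -0.0313, 0], 0.0191, 0], [[-0.025, -0.05, 0], 0.0191, 0], [[-0.0375, -0.0688, 0], 0.0191, 0], [[-0.05, -0.0875, 0], 0.0191, 0], [[-0.0563, -0.1, 0], 0.0191, 0], [[-0.0625, -0.1038, 0], 0.0191, 0], [[-0.0688, -0.1038, 0], 0.0191, 0], [[-0.0688, -0.1038, 0], 0.0191, 0]]' | python3 jog.py 30
python3 - <<'E'
from h import *
np.set_printoptions(precision=4,suppress=True)
c=r.camera("top"); cv2.imwrite("pics/t2.png",c["img"][:,:,::-1]); s=r.read_state(); print(s["ee_pos"],s["eef_rot"],s["ft_force"])
k=[b for b in blobs(mask(c["img"],(45,80,20),(75,255,255))) if cv2.boundingRect(b)[1]>195][0]
b=cv2.boxPoints(cv2.minAreaRect(k)); th=.155;o=np.array([.534,-.074]);C,S=np.cos(th),np.sin(th)
P=np.array([np.array([[C,S],[-S,C]])@(onz(c,p,.042)[:2]-o) for p in b]); print(P,P.mean(0))
p=s["ee_pos"][:2]-o; print("tcp stand",C*p[0]+S*p[1],-S*p[0]+C*p[1])
# tray long edges: fit lines on contour sides
pts=np.array([np.array([[C,S],[-S,C]])@(onz(c,q,.042)[:2]-o) for q in k[:,0]])
for lo,hi in ((pts[:,0].min()-.001,P[:,0].min()+.012),(P[:,0].max()-.012,pts[:,0].max()+.001)):
    m=(pts[:,0]>lo)&(pts[:,0]<hi)&(abs(pts[:,1]-P[:,1].mean())<.08); print(np.polyfit(pts[m,1],pts[m,0],1))
E
```

```text
time: 5.05
ee_pos: [0.4102, 0.3033, 0.0626]
eef_rot: [0.65, 0.76, -0.0, -0.0]
ft_force: [-0.9, -1.8, 4.3]
width: 0.0141
grip_force: 30.0
[0.4102 0.3033 0.0626] [ 0.6502  0.7598 -0.0004  0.0001] [-1.5518 -1.9687  4.9897]
[[-0.001   0.3657]
 [-0.001   0.1669]
 [-0.1295  0.1654]
 [-0.1292  0.3614]] [-0.0652  0.2649]
tcp stand -0.06402970172131829 0.39187510688939275
[ 0.0013 -0.1286]
[-0.0052 -0.001 ]
```

Tray aligned with the channel: centre x -65 mm, edges parallel. I slide it in with force checks.

Scaled: -0.08 m / 0.8 = -0.1, -0.04 m / 0.8 = -0.05.

```bash
echo '[[[-0.0125, 0, -0.0006], 0, 0], [[-0.025, 0, -0.0006], 0, 0], [[-0.0375, 0, -0.0006], 0, 0], [[-0.05, 0, -0.0006], 0, 0], [[-0.0625, 0, -0.0006], 0, 0], [[-0.075, 0, -0.0006], 0, 0], [[-0.0875, 0, -0.0006], 0, 0], [[-0.1, 0, -0.0006], 0, 0]]' | python3 jog.py
echo '[[[-0.0125, 0, 0], 0, 0], [[-0.025, 0, 0], 0, 0], [[-0.0375, 0, 0], 0, 0], [[-0.05, 0, 0], 0, 0], [[-0.0625, 0, 0], 0, 0]]' | python3 jog.py
```

```text
time: 5.9
ee_pos: [0.4224, 0.2239, 0.063]
eef_rot: [0.65, 0.76, 0.0, -0.0]
ft_force: [-0.3, 0.8, -2.9]
width: 0.0137
grip_force: 30.0
time: 6.4
ee_pos: [0.4301, 0.1746, 0.063]
eef_rot: [0.65, 0.76, 0.0, -0.0]
ft_force: [0.3, 0.7, -2.1]
width: 0.0142
grip_force: 30.0
```

Scaled: -0.058 m / 0.8 = -0.0725, -0.05 m / 0.8 = -0.0625.

```bash
echo '[[[-0.0125, 0, 0], 0, 0], [[-0.025, 0, 0], 0, 0], [[-0.0375, 0, 0], 0, 0], [[-0.05, 0, 0], 0, 0], [[-0.0625, 0, 0], 0, 0], [[-0.0725, 0, 0], 0, 0]]' | python3 jog.py
echo '[[[-0.005, 0, 0], 0, 0], [[-0.01, 0, 0], 0, 0], [[-0.015, 0, 0], 0, 0]]' | python3 jog.py
echo '[[[-0.005, 0, 0], 0, 0], [[-0.01, 0, 0], 0, 0]]' | python3 jog.py
```

```text
time: 7.0
ee_pos: [0.4392, 0.1171, 0.063]
eef_rot: [0.65, 0.76, 0.0, -0.0]
ft_force: [0.0, 0.1, -2.7]
width: 0.0143
grip_force: 30.0
time: 7.3
ee_pos: [0.441, 0.1062, 0.0631]
eef_rot: [0.65, 0.76, 0.0, -0.0]
ft_force: [-0.3, 0.9, -2.4]
width: 0.0136
grip_force: 30.0
time: 7.5
ee_pos: [0.4422, 0.0982, 0.063]
eef_rot: [0.65, 0.76, 0.0, -0.0]
ft_force: [-0.4, -0.1, -2.5]
width: 0.0137
grip_force: 30.0
```

Scaled: -0.004 m / 0.8 = -0.005, -0.002 m / 0.8 = -0.0025.

```bash
for i in 1 2 3; do echo '[[[-0.0025, 0, 0], 0, 0], [[-0.005, 0, 0], 0, 0]]' | python3 jog.py | grep -E "ee_pos|ft"; done
python3 - <<'E'
from h import *
for i in range(3):
  pass
c=r.camera("top"); cv2.imwrite("pics/t3.png",cv2.resize(c["img"][190:360,200:440],None,fx=3,fy=3,interpolation=cv2.INTER_CUBIC)[:,:,::-1])
E
```

```text
ee_pos: [0.443, 0.0947, 0.0631]
ft_force: [1.0, 2.9, -2.4]
ee_pos: [0.4436, 0.0905, 0.0631]
ft_force: [0.8, 1.4, -2.8]
ee_pos: [0.4441, 0.0864, 0.0631]
ft_force: [1.2, 1.9, -2.6]
```

View pics/t3.png

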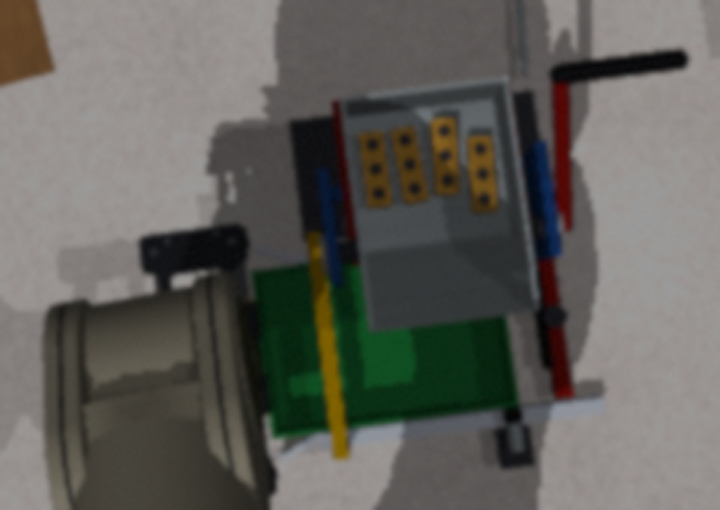

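The tray's nose edge at about (515,380) is just at the plunger (513,415). The black pad and red stop at (548,340) are still ahead, so I continue gently.

Scaled: -0.004 m / 0.8 = -0.005, -0.002 m / 0.8 = -0.0025.

```bash
for i in 1 2 3 4 5; do echo '[[[-0.0025, 0, 0], 0, 0], [[-0.005, 0, 0], 0, 0]]' | python3 jog.py | grep -E "ee_pos|ft"; done
```

```text
ee_pos: [0.4447, 0.0825, 0.063]
ft_force: [1.5, 1.3, -2.7]
ee_pos: [0.4454, 0.0785, 0.0631]
ft_force: [1.2, 0.8, -2.9]
ee_pos: [0.4459, 0.0745, 0.063]
ft_force: [1.6, 0.8, -2.8]
ee_pos: [0.4466, 0.0705, 0.063]
ft_force: [0.9, 1.3, -2.0]
ee_pos: [0.4472, 0.0666, 0.063]
ft_force: [0.7, 1.4, -2.6]
```

Scaled: -0.002 m / 0.8 = -0.0025, -0.001 m / 0.8 = -0.0013.

```bash
for i in 1 2 3 4 5; do echo '[[[-0.0013, 0, 0], 0, 0], [[-0.0025, 0, 0], 0, 0]]' | python3 jog.py | grep -E "ee_pos|ft"; done
```

```text
ee_pos: [0.4474, 0.0647, 0.063]
ft_force: [1.9, 1.9, -2.8]
ee_pos: [0.4478, 0.0628, 0.063]
ft_force: [1.7, 1.8, -2.8]
ee_pos: [0.4481, 0.0608, 0.063]
ft_force: [1.2, 1.8, -3.0]
ee_pos: [0.4484, 0.0588, 0.063]
ft_force: [0.7, 2.4, -2.7]
ee_pos: [0.4487, 0.0569, 0.0631]
ft_force: [1.4, 2.3, -2.8]
```

Scaled: -0.001 m / 0.8 = -0.0013, -0.0005 m / 0.8 = -0.0006.

```bash
for i in 1 2 3 4; do echo '[[[-0.0006, 0, 0], 0, 0], [[-0.0013, 0, 0], 0, 0]]' | python3 jog.py | grep -E "ee_pos|ft"; done
```

```text
ee_pos: [0.4489, 0.0559, 0.0631]
ft_force: [1.1, 1.7, -2.4]
ee_pos: [0.4492, 0.0554, 0.0632]
ft_force: [1.5, 6.0, -1.0]
ee_pos: [0.4495, 0.0552, 0.0634]
ft_force: [0.8, 9.5, -0.9]
ee_pos: [0.4499, 0.0551, 0.0636]
ft_force: [1.5, 12.9, 1.2]
```

The force rose to 13 N over 1 mm with the tool stopped, so the tray is solidly home at a nose y of about -85 mm. I release, lift and check.

Scaled: -0.27 m / 0.8 = -0.3375, -0.23 m / 0.8 = -0.2875.

```bash
echo '[[[0.0025, 0, 0], 0, 0.05], [[0.0025, 0, 0], 0, 0.05], [[0.0025, 0, 0], 0, 0.05], [[0.0025, 0, 0], 0, 0.05], [[0.0025, 0, -0.0125], 0, 0.05], [[0.0025, 0, -0.05], 0, 0.05], [[0.0025, 0, -0.1], 0, 0.05], [[0.0025, 0, -0.1625], 0, 0.05], [[0.0025, 0, -0.225], 0, 0.05], [[0.0025, 0, -0.2875], 0, 0.05], [[0.0025, 0, -0.3375], 0, 0.05], [[0.0025, 0, -0.3375], 0, 0.05]]' | python3 jog.py
python3 - <<'E'
from h import *
np.set_printoptions(precision=4,suppress=True)
th=.155;o=np.array([.534,-.074]);e=np.array([np.cos(th),np.sin(th)]);f=np.array([-e[1],e[0]])
t=r.camera("top");s=np.load("pics/scene0.npy",allow_pickle=True).item()
def cloud(c,box):
    g=cv2.cvtColor(c["img"],cv2.COLOR_RGB2GRAY);x0,x1,y0,y1=box;m=np.zeros_like(g);m[y0:y1,x0:x1]=(g[y0:y1,x0:x1]<45)*255
    k=max(blobs(m,10),key=cv2.contourArea)[:,0]; b=cv2.boxPoints(cv2.minAreaRect(k)); return b
bt=cloud(t,(391,436,200,222)); print("top grip box",bt)
hs=s["img"]; 
for z in (.22,.23,.24): print(z,[np.r_[(onz(t,p,z)[:2]-o)@e,(onz(t,p,z)[:2]-o)@f] for p in ((bt[np.argsort(bt[:,0])[2:]].mean(0)),)])
end_t=bt[np.argsort(bt[:,0])[2:]].mean(0)
bs=cloud(s,(246,285,246,278)); print("scene box",bs)
end_s=bs[np.argsort(bs[:,0])[:2]].mean(0); p=tri([(t,end_t),(s,end_s)]); print("grip end tri",p,"stand",(p[:2]-o)@e,(p[:2]-o)@f)
im=t["img"];k=[b for b in blobs(mask(im,(45,80,20),(75,255,255))) if cv2.boundingRect(b)[1]>195]
for b in k:
    P=np.array([[(onz(t,q,.042)[:2]-o)@e,(onz(t,q,.042)[:2]-o)@f] for q in b[:,0]]);print("tray",P.min(0),P.max(0))
st=r.read_state();q=st["eef_rot"];a=2*np.arctan2(q[1],q[0]);p=st["ee_pos"];print(p,a-np.pi/2,"w",st["width"])
tx=np.array([np.cos(a),np.sin(a)]);ty=np.array([np.sin(a),-np.cos(a)])
g=o+.094*e-.138*f-p[:2];print("to grip",g@tx,g@ty,p[2]-.233)
cv2.imwrite("pics/t4.png",cv2.resize(im[190:360,200:440],None,fx=3,fy=3,interpolation=cv2.INTER_CUBIC)[:,:,::-1])
E
```

```text
time: 12.15
ee_pos: [0.4507, 0.0547, 0.3392]
eef_rot: [0.65, 0.76, 0.004, 0.002]
ft_force: [-0.1, -0.4, -0.6]
width: 0.0501
grip_force: 0.0
top grip box [[390.08   210.56  ]
 [427.46   205.22  ]
 [428.3799 211.66  ]
 [390.9999 217.    ]]
0.22 [array([ 0.0956, -0.1725])]
0.23 [array([ 0.0941, -0.1699])]
0.24 [array([ 0.0926, -0.1674])]
scene box [[246. 249.]
 [284. 249.]
 [284. 277.]
 [246. 277.]]
grip end tri [ 0.6474 -0.2274  0.2463] stand 0.08836645822533437 -0.16902999719840567
tray [-0.131  -0.0827] [-0.0035  0.0833]
tray [-0.1287  0.0982] [-0.001   0.1129]
[0.4498 0.0546 0.3361] 0.1552904844560139 w 0.050006564533643945
to grip -0.27810885990729733 0.15722429831046278 0.10312076713307125
```

View pics/t4.png

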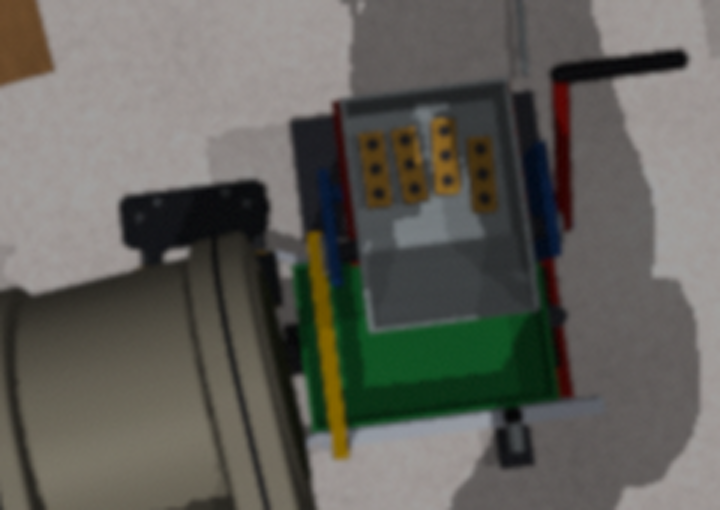

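The tray's nose at (557,395) now touches the red stop, with the handle just beyond the bar. The lever grip runs from (555,73) to (685,60) and the bars are still in the bin. I move above the grip and measure it again.

Scaled: -0.278 m / 0.8 = -0.3475, 0.157 m / 0.8 = 0.1963.

```bash
echo '[[[-0.3475, 0.1963, 0], 0, 0.05], [[-0.3475, 0.1963, 0], 0, 0.05], [[-0.3475, 0.1963, 0], 0, 0.05], [[-0.3475, 0.1963, 0], 0, 0.05], [[-0.3475, 0.1963, 0], 0, 0.05], [[-0.3475, 0.1963, 0], 0, 0.05], [[-0.3475, 0.1963, 0], 0, 0.05], [[-0.3475, 0.1963, 0], 0, 0.05], [[-0.3475, 0.1963, 0], 0, 0.05]]' | python3 jog.py
python3 - <<'E'
from h import *
np.set_printoptions(precision=4,suppress=True)
th=.155;o=np.array([.534,-.074]);e=np.array([np.cos(th),np.sin(th)]);f=np.array([-e[1],e[0]])
s=np.load("pics/scene0.npy",allow_pickle=True).item();t=np.load("pics/top0.npy",allow_pickle=True).item()
p=tri([(s,(249.5,271)),(t,(428.3,208.8))]);print("end tri",p,(p[:2]-o)@e,(p[:2]-o)@f)
st=r.read_state();q=st["eef_rot"];a=2*np.arctan2(q[1],q[0]);p=st["ee_pos"];print(p,a-np.pi/2-th)
tx=np.array([np.cos(a),np.sin(a)]);ty=np.array([np.sin(a),-np.cos(a)])
g=o+.094*e-.138*f-p[:2];print("to grip",g@tx,g@ty,p[2]-.233)
c=r.camera("wrist");cv2.imwrite("pics/w3.png",c["img"][:,:,::-1])
E
```

```text
time: 13.1
ee_pos: [0.6467, -0.1957, 0.3319]
eef_rot: [0.65, 0.76, -0.001, -0.001]
ft_force: [-1.1, 0.1, 0.9]
width: 0.0498
grip_force: 0.0
end tri [ 0.6517 -0.2287  0.2311] 0.09241540048860047 -0.17101316222071083
[ 0.6467 -0.1957  0.3319] -0.0003546587941063162
to grip -0.0003424287935085989 0.0014246263119718089 0.09889027268910569
```

View pics/w3.png

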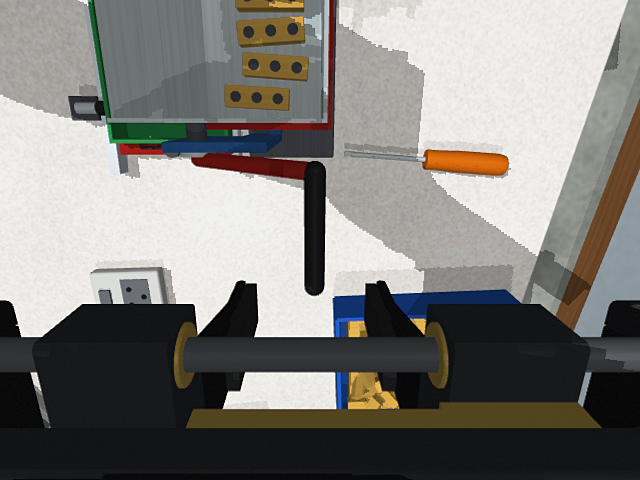

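The grip in the wrist view runs from (315,170) to (314,293), centred between the fingers. The two-view end point is (0.652,-0.229,0.231), matching the expected height. I descend and pinch it.

Units first: shifts go in shares of 0.8 m and turns go in shares of pi/2 rad. So 0.1 m / 0.8 = 0.125, 0.085 m / 0.8 = 0.1063.

```bash
echo '[[[0, 0.0013, 0.0375], 0, 0.05], [[0, 0.0013, 0.075], 0, 0.05], [[0, 0.0013, 0.1063], 0, 0.05], [[0, 0.0013, 0.125], 0, 0.05], [[0, 0.0013, 0.125], 0, 0.05], [[0, 0.0013, 0.125], 0, 0], [[0, 0.0013, 0.125], 0, 0], [[0, 0.0013, 0.125], 0, 0], [[0, 0.0013, 0.125], 0, 0], [[0, 0.0013, 0.125], 0, 0], [[0, 0.0013, 0.125], 0, 0], [[0, 0.0013, 0.125], 0, 0]]' | python3 jog.py 25
echo '[[[0, 0, 0], 0, 0], [[0, 0, 0], 0, 0]]' | python3 jog.py
python3 - <<'E'
import numpy as np
a0=np.arctan2(75,94)
for t in np.arange(0,1.81,.15): print(round(t,2),round(.12*(np.cos(a0+t)-np.cos(a0)),4),round(-.12*(np.sin(a0+t)-np.sin(a0)),4))
E
```

```text
time: 14.35
ee_pos: [0.6488, -0.1952, 0.2332]
eef_rot: [0.65, 0.76, 0.0, 0.001]
ft_force: [3.5, 0.5, 0.4]
width: 0.0133
grip_force: 25.0
time: 14.55
ee_pos: [0.6488, -0.1952, 0.2333]
eef_rot: [0.65, 0.76, 0.0, 0.001]
ft_force: [4.9, -1.1, 0.4]
width: 0.0132
grip_force: 25.0
0.0 0.0 -0.0
0.15 -0.0122 -0.0132
0.3 -0.0263 -0.0244
0.45 -0.0419 -0.0333
0.6 -0.0586 -0.0399
0.75 -0.0762 -0.0439
0.9 -0.0941 -0.0452
1.05 -0.112 -0.0438
1.2 -0.1296 -0.0397
1.35 -0.1463 -0.0331
1.5 -0.1618 -0.024
1.65 -0.1758 -0.0127
1.8 -0.188 0.0005
```

Scaled: -0.0586 m / 0.8 = -0.0733, -0.05 m / 0.8 = -0.0625.

```bash
echo '[[[0, -0.0075, -0.0088], 0, 0], [[0, -0.015, -0.0163], 0, 0], [[0, -0.0238, -0.0238], 0, 0], [[0, -0.0325, -0.0306], 0, 0], [[0, -0.0425, -0.0363], 0, 0], [[0, -0.0525, -0.0416], 0, 0], [[0, -0.0625, -0.0463], 0, 0], [[0, -0.0733, -0.05], 0, 0]]' | python3 jog.py
```

```text
time: 15.35
ee_pos: [0.5928, -0.2037, 0.2757]
eef_rot: [0.649, 0.761, 0.002, 0.003]
ft_force: [8.4, 3.2, 9.1]
width: 0.013
grip_force: 25.0
```

Scaled: -0.071 m / 0.8 = -0.0888, -0.0534 m / 0.8 = -0.0668.

```bash
echo '[[[0, -0.0113, -0.0025], 0, 0], [[0, -0.022, -0.005], 0, 0], [[0, -0.0325, -0.0063], 0, 0], [[0, -0.0444, -0.0066], 0, 0], [[0, -0.0556, -0.0063], 0, 0], [[0, -0.0668, -0.0049], 0, 0], [[0, -0.0775, -0.0025], 0, 0], [[0, -0.0888, 0.0003], 0, 0]]' | python3 jog.py
echo '[[[0, -0.0106, 0.0038], 0, 0], [[0, -0.0209, 0.0083], 0, 0], [[0, -0.0306, 0.0138], 0, 0], [[0, -0.0403, 0.0196], 0, 0], [[0, -0.0488, 0.0263], 0, 0], [[0, -0.0578, 0.0338], 0, 0], [[0, -0.0638, 0.04], 0, 0], [[0, -0.0694, 0.0463], 0, 0], [[0, -0.0694, 0.0463], 0, 0], [[0, -0.0694, 0.0463], 0, 0]]' | python3 jog.py
```

```text
time: 16.15
ee_pos: [0.521, -0.2146, 0.2737]
eef_rot: [0.649, 0.76, 0.001, 0.001]
ft_force: [5.1, 1.7, 2.7]
width: 0.0131
grip_force: 25.0
time: 17.15
ee_pos: [0.4652, -0.2232, 0.2354]
eef_rot: [0.65, 0.76, 0.0, -0.001]
ft_force: [2.2, 5.1, 1.9]
width: 0.0129
grip_force: 25.0
```

```bash
echo '[[[0, 0, 0], 0, 0], [[0, 0, 0], 0, 0], [[0, 0, 0], 0, 0], [[0, 0, 0], 0, 0], [[0, 0, 0], 0, 0], [[0, 0, 0], 0, 0], [[0, 0, 0], 0, 0], [[0, 0, 0], 0, 0], [[0, 0, 0], 0, 0], [[0, 0, 0], 0, 0], [[0, 0, 0], 0, 0], [[0, 0, 0], 0, 0]]' | python3 jog.py
python3 - <<'E'
from h import *
a=r.camera("scene")["img"][170:350,180:420];b=r.camera("top")["img"][190:360,250:470]
f=lambda x:cv2.resize(x,(400,300),interpolation=cv2.INTER_CUBIC)
w=r.camera("wrist")["img"]
cv2.imwrite("pics/tip.png",np.vstack([np.hstack([f(a),f(b)]),np.hstack([f(w),f(w)*0])])[:,:,::-1])
E
```

```text
time: 18.35
ee_pos: [0.4652, -0.2232, 0.2356]
eef_rot: [0.65, 0.76, 0.0, -0.001]
ft_force: [2.5, 4.5, 2.6]
width: 0.0134
grip_force: 25.0
```

View pics/tip.png

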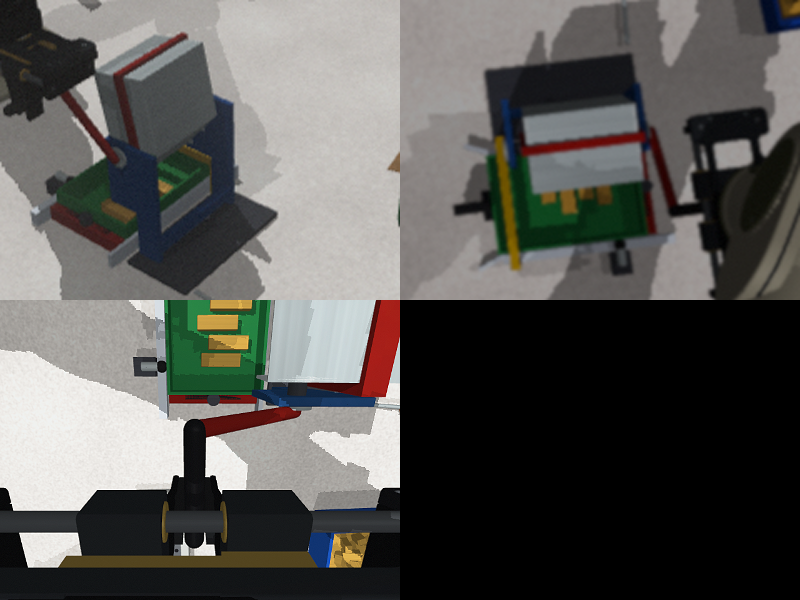

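The bin is tipped and the wrist view shows four bars in the tray, at (230,303), (218,322), (228,342) and (220,360). I bring the lever back along the same arc.

Scaled: 0.0555 m / 0.8 = 0.0694, 0.047 m / 0.8 = 0.0588.

```bash
echo '[[[0, 0.0056, -0.0063], 0, 0], [[0, 0.0116, -0.0125], 0, 0], [[0, 0.0206, -0.02], 0, 0], [[0, 0.0291, -0.0266], 0, 0], [[0, 0.0388, -0.0325], 0, 0], [[0, 0.0485, -0.038], 0, 0], [[0, 0.0588, -0.0425], 0, 0], [[0, 0.0694, -0.0463], 0, 0]]' | python3 jog.py
echo '[[[0, 0.0113, -0.0025], 0, 0], [[0, 0.022, -0.0051], 0, 0], [[0, 0.0331, -0.0065], 0, 0], [[0, 0.0444, -0.0069], 0, 0], [[0, 0.0563, -0.0065], 0, 0], [[0, 0.0668, -0.0053], 0, 0], [[0, 0.0775, -0.0028], 0, 0], [[0, 0.0888, -0.0003], 0, 0]]' | python3 jog.py
echo '[[[0, 0.0108, 0.0038], 0, 0], [[0, 0.0209, 0.0084], 0, 0], [[0, 0.0308, 0.0138], 0, 0], [[0, 0.0408, 0.0194], 0, 0], [[0, 0.0495, 0.0263], 0, 0], [[0, 0.0583, 0.0338], 0, 0], [[0, 0.0658, 0.0413], 0, 0], [[0, 0.0733, 0.05], 0, 0], [[0, 0.0733, 0.05], 0, 0], [[0, 0.0733, 0.05], 0, 0]]' | python3 jog.py
```

```text
time: 19.3
ee_pos: [0.5209, -0.2158, 0.2732]
eef_rot: [0.65, 0.76, -0.0, 0.0]
ft_force: [-1.4, -0.9, 2.9]
width: 0.0133
grip_force: 25.0
time: 20.1
ee_pos: [0.591, -0.2049, 0.2728]
eef_rot: [0.65, 0.76, -0.0, 0.0]
ft_force: [0.8, -5.7, 0.4]
width: 0.0131
grip_force: 25.0
time: 21.1
ee_pos: [0.6486, -0.1955, 0.2322]
eef_rot: [0.65, 0.76, -0.0, -0.0]
ft_force: [0.8, -5.3, -2.8]
width: 0.0133
grip_force: 25.1
```

Scaled: -0.14 m / 0.8 = -0.175, -0.1 m / 0.8 = -0.125.

```bash
echo '[[[0, 0, 0], 0, 0], [[0, 0, 0], 0, 0.02], [[0, 0, 0], 0, 0.03], [[0, 0, 0], 0, 0.05], [[0, 0, 0], 0, 0.05], [[0, 0, 0], 0, 0.05], [[0, 0, 0], 0, 0.05], [[0, 0, -0.025], 0, 0.05], [[0, 0, -0.075], 0, 0.05], [[0, 0, -0.125], 0, 0.05], [[0, 0, -0.175], 0, 0.05], [[0, 0, -0.175], 0, 0.05]]' | python3 jog.py
echo '[[[-0.05, 0, 0], 0, 0.05], [[-0.1, 0, 0], 0, 0.05], [[-0.15, 0, 0], 0, 0.05], [[-0.1875, 0, 0], 0, 0.05], [[-0.1875, 0, 0], 0, 0.05], [[-0.1875, 0, 0], 0, 0.05]]' | python3 jog.py
python3 - <<'E'
from h import *
f=lambda x:cv2.resize(x,(400,300),interpolation=cv2.INTER_CUBIC)
s=r.camera("scene")["img"];t=r.camera("top")["img"];w=r.camera("wrist")["img"]
cv2.imwrite("pics/fin.png",np.vstack([np.hstack([f(s[170:350,180:420]),f(t[190:360,250:470])]),np.hstack([f(w),f(t)])])[:,:,::-1])
E
```

```text
time: 22.3
ee_pos: [0.6492, -0.1962, 0.3793]
eef_rot: [0.65, 0.76, 0.002, 0.004]
ft_force: [0.4, -0.7, -1.1]
width: 0.0498
grip_force: 0.0
time: 22.9
ee_pos: [0.6713, -0.3443, 0.3722]
eef_rot: [0.65, 0.76, -0.0, -0.0]
ft_force: [0.3, 0.5, 0.2]
width: 0.0499
grip_force: 0.0
```

View pics/fin.png

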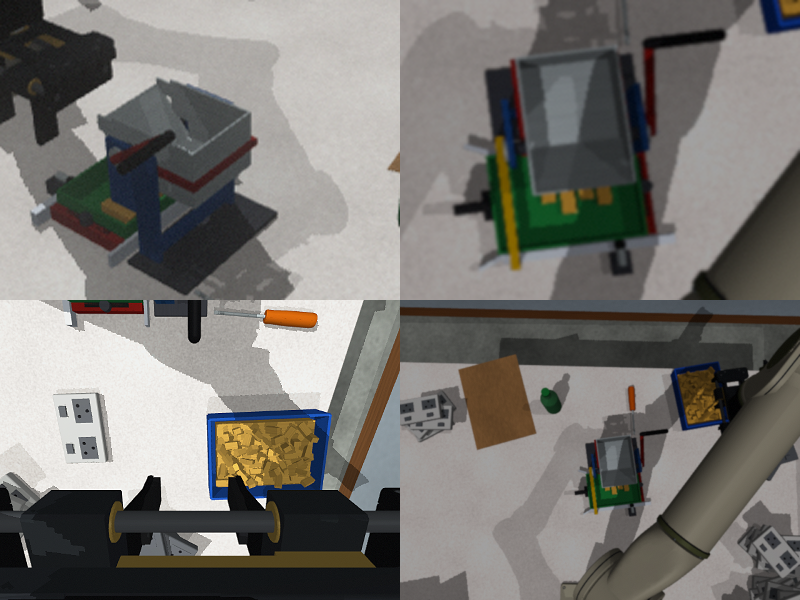

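The bin is level and empty. The four bars lie in the tray at about (550–610,195) in the top crop, and the bystanders haven't moved. To be sure the tray still bears on the solid stop, I nudge the handle's end gently with closed fingers.

Scaled: 0.488 m / 0.8 = 0.61, -0.158 m / 0.8 = -0.1975.

```bash
echo '[[[0.61, -0.1975, 0], 0, 0], [[0.61, -0.1975, 0], 0, 0], [[0.61, -0.1975, 0], 0, 0], [[0.61, -0.1975, 0], 0, 0], [[0.61, -0.1975, 0], 0, 0], [[0.61, -0.1975, 0], 0, 0], [[0.61, -0.1975, 0], 0, 0], [[0.61, -0.1975, 0], 0, 0], [[0.61, -0.1975, 0], 0, 0], [[0.61, -0.1975, 0], 0, 0], [[0.61, -0.1975, 0], 0, 0], [[0.61, -0.1975, 0], 0, 0]]' | python3 jog.py 10
echo '[[[0, 0, 0], 0, 0], [[0, 0, 0.0625], 0, 0], [[0, 0, 0.125], 0, 0], [[0, 0, 0.1875], 0, 0], [[0, 0, 0.25], 0, 0], [[0, 0, 0.3125], 0, 0], [[0, 0, 0.3625], 0, 0], [[0, 0, 0.3863], 0, 0], [[0, 0, 0.3863], 0, 0], [[0, 0, 0.3863], 0, 0]]' | python3 jog.py
```

```text
time: 24.25
ee_pos: [0.4383, 0.1168, 0.3734]
eef_rot: [0.647, 0.762, 0.001, -0.0]
ft_force: [0.5, -0.1, -0.0]
width: 0.0006
grip_force: 0.0
time: 25.25
ee_pos: [0.4405, 0.1131, 0.0647]
eef_rot: [0.651, 0.759, 0.0, 0.0]
ft_force: [0.7, 0.1, -0.5]
width: 0.0005
grip_force: 0.0
```

Scaled: -0.026 m / 0.8 = -0.0325, -0.022 m / 0.8 = -0.0275.

```bash
echo '[[[-0.01, 0, 0], 0, 0], [[-0.02, 0, 0], 0, 0], [[-0.0275, 0, 0], 0, 0], [[-0.0325, 0, 0], 0, 0], [[-0.0325, 0, 0], 0, 0]]' | python3 jog.py | grep -E "ee|ft"; for i in 1 2 3 4 5 6; do echo '[[[-0.0013, 0, 0], 0, 0], [[-0.0013, 0, 0], 0, 0]]' | python3 jog.py | grep -E "ee|ft"; done
```

```text
ee_pos: [0.4439, 0.0878, 0.0643]
eef_rot: [0.65, 0.76, 0.0, 0.0]
ft_force: [0.9, 0.3, -0.2]
ee_pos: [0.4438, 0.0876, 0.064]
eef_rot: [0.65, 0.76, 0.0, -0.0]
ft_force: [0.9, 0.2, 1.0]
ee_pos: [0.444, 0.0865, 0.064]
eef_rot: [0.65, 0.76, -0.0, -0.0]
ft_force: [-0.5, -0.5, -0.1]
ee_pos: [0.4442, 0.0854, 0.064]
eef_rot: [0.65, 0.76, -0.0, -0.0]
ft_force: [0.3, 0.1, -0.0]
ee_pos: [0.4444, 0.0844, 0.064]
eef_rot: [0.65, 0.76, 0.0, -0.0]
ft_force: [-1.4, 0.0, -0.9]
ee_pos: [0.4445, 0.0834, 0.064]
eef_rot: [0.65, 0.76, 0.0, -0.0]
ft_force: [-0.4, -0.6, -0.7]
ee_pos: [0.4447, 0.0824, 0.064]
eef_rot: [0.65, 0.76, 0.0, -0.0]
ft_force: [0.3, -0.4, -0.3]
```

Scaled: -0.001 m / 0.8 = -0.0013.

```bash
for i in 1 2 3 4 5; do echo '[[[-0.0013, 0, 0], 0, 0], [[-0.0013, 0, 0], 0, 0]]' | python3 jog.py | grep -E "ee_p|ft"; done
```

```text
ee_pos: [0.4448, 0.0815, 0.064]
ft_force: [-0.6, 0.3, -0.5]
ee_pos: [0.445, 0.0813, 0.0641]
ft_force: [0.1, 4.9, -1.7]
ee_pos: [0.4455, 0.0811, 0.0643]
ft_force: [0.3, 8.6, -0.9]
ee_pos: [0.4458, 0.081, 0.0645]
ft_force: [0.4, 10.8, -1.0]
ee_pos: [0.4458, 0.081, 0.0646]
ft_force: [-1.2, 15.7, 0.4]
```

Contact was solid straight away, so the tray was home and still is. I back off, lift and hand in.

Scaled: -0.2 m / 0.8 = -0.25, -0.18 m / 0.8 = -0.225.

```bash
echo '[[[0.0125, 0, 0], 0, 0], [[0.0313, 0, 0], 0, 0], [[0.0375, 0, -0.0375], 0, 0], [[0.0375, 0, -0.1], 0, 0], [[0.0375, 0, -0.1625], 0, 0], [[0.0375, 0, -0.225], 0, 0], [[0.0375, 0, -0.25], 0, 0], [[0.0375, 0, -0.25], 0, 0], [[0.0375, 0, -0.25], 0, 0]]' | python3 jog.py
python3 - <<'E'
from bench import r
print(r.close_job())
E
```

```text
time: 28.85
ee_pos: [0.4406, 0.107, 0.2635]
eef_rot: [0.65, 0.76, -0.0, 0.0]
ft_force: [0.2, -0.6, -0.4]
width: 0.0003
grip_force: 0.0
the job is handed in; nothing more can be done
None
```

I handed in the job at 28.9 s: the tray is home against the solid stop with all four bars in it, the lever was brought back under control until the bin was level, and the bottle, socket plate and screwdriver were not touched; the hand-in call returned no verdict.

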